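# Seat a forming block in its bolster and wedge it off its seat

### The arm

A 6-joint arm with a two-finger parallel gripper is mounted at the origin on the work surface. World frame = base frame: x ahead of the robot, y to its left, z up, the work surface at z = 0. Lengths are in m, angles in rad, forces in N, time in s.
With the tool pointing down it reaches from about 0.425 to 0.95 m from the base axis. Payload 3.5 kg.
Tool frame: the origin (TCP) lies at the very end of the fingers, on their centre line; the grasp point (between the pads) lies 19 mm behind it; y points along the fingers, z is the direction in which the jaws open and shut, and the axes are right-handed (so a half turn about y gives the same grasp; the last joint's range is limited). The gripper opens to 85 mm and grips with 20 to 120 N. Pads are 22 mm wide; open, the fingers measure 114 mm over their backs; the gripper's body (76 mm by 85 mm) begins 54 mm behind the grasp point. The pads swing forward as they close: fully open they stand 13 mm farther back than shut.
Start: joints at [-1.357, 0.286, 1.577, -0, 1.279, -0.15], TCP at [0.24, -0.631, 0.231] pointing down, gripper open.
Joint ranges: [-2.77, 2.77], [-0.9, 2.22], [0.21, 2.48], [-1.53, 4.67], [0.24, 2.81], [-2.84, 2.84]. Speed limits (rad/s): [2.79, 2.79, 3.14, 3.14, 3.14, 3.14].

### API

Orientations are given as a unit quaternion [x, y, z, w].
In Python, from plant import ctrl gives the robot as it stands. The module is installed in compiled form; this text tells all that it offers.
- The arm moves only by the tool jog_arm, never from a script. Its argument "deltas" is a list of rows, each a list of 3 entries, a list of its own where there are three numbers: the turn, a rotation vector about the tool's x, y, z in rad, then the shift along the tool's x, y, z in m, then the opening, from 0 (shut) to 1 (fully open). In form: [[[wx, wy, wz], [dx, dy, dz], gripper], ...]. A call has 1 to 10 rows; each row is the pose to reach, as a shift and turn from the pose measured when the call began, along the tool's axes at that moment; what a row does not reach only later rows make up. A row lasts 1/12 s, in which the tool goes at most 41.7 mm and 7.16 degrees, less where a joint would pass 70% of its speed; a pose out of reach is approached as far as the arm can. A call with a gripper value outside its range is refused whole. The fingers move at their own pace and stop on an object; "force" is the grip in N (left out, the last holds). Time passes only in rows, so rows that repeat a pose let the fingers close. It gives the time, the measured TCP pose, the force and the opening at its end, in the units of the state.
- ctrl.get_state(): the state, without advancing time (a new reading comes with each control period).
- ctrl.read_camera(name): name is "scene" or "top" or "wrist"; returns a dict with "pixels" (400x640x3 uint8, blue, green, red), "range_z" (400x640 float32, m along the optical axis (not along the pixel's ray), 0 where there is no reading), "fx", "fy", "cx", "cy" (pixels), "T" (4x4, takes a point from camera to world coordinates); the wrist camera has in their place "mount" (4x4, takes a point from camera to tool coordinates, whose origin is the TCP and whose axes are the tool frame's). Camera axes: x right, y up, looking along -z (the intrinsics and any distortion apply to the point x, -y, -z); pixel columns grow to the right and rows downward; lengths in m; the calibration is good to about 2 mm. The wrist camera is an equidistant fisheye: a pixel r from the principal point sees the ray r / f radians off the axis. A picture is of the moment at which its call begins: read the wrist's pose just before it.
- ctrl.sign_off(): hands the job in, once; it reports no verdict.
The state is a dict: "time": time; "qpos": joint angles; "dq": joint speeds; "joint_efforts": joint torques, N m; "eef_pos": TCP position; "tcp_rot": TCP orientation; "contact_force": force on the tool from outside, world axes, zero at the start; "wrist_torque": the same for the moment, N m; "opening": opening from 0.0 (shut) to 1.0 (fully open).
Only numpy, scipy, OpenCV 4.12 (cv2) and the standard library are available. Lean on these libraries where they do the work, as an engineer would, in place of code of your own. Each camera call takes 0.05 s, during which the arm holds its last target.

### The job

Seat the aluminium forming block flat and square in the pocket of the steel bolster, with the tall mouth of its tunnel towards the bolster's bare apron, and let go of it. Then take the taper wedge by its lug, slide it thin end first along the apron into the tunnel until the whole block has just lifted, level, about 3 mm off its seat, and finish still gripping the wedge there, with the block riding on the wedge alone and still in its pocket. Leave the bar stub, the packing piece and the brush where they are.

Things in the scene. Friction and masses are not known exactly. Their poses are not given: they have to be found in the camera images.
- bolster: Dark steel fixture fixed to the bench, place and yaw vary. Plate 12 mm thick, x from -112 to +62, y from -54 to +54 mm; its top is one flat plane: the pocket floor and, at the -x end, the bare apron. Origin: on the bench, under the pocket's centre. x points roughly to world +y (within 20 degrees): the wedge goes in along +x.
- pocket (a point): Centre of the pocket floor, 12 mm above the bench. Pocket 88 (x) by 68 mm (y). Its walls are 13 mm thick and 14 mm high: upright for 8 mm, then a 45 degree lead-in of 5 mm. The side walls are whole; each end wall has a 44 mm gap in its middle, where the wedge goes in from the apron and may come out beyond.
- block: Loose aluminium forming block, 0.45 to 0.7 kg: body 84 (x) x 64 (y) x 30 mm, on it a ridge to grip, 70 (x) x 24 (y) mm, z = 30 to 60 mm, centred. Origin: centre of the underside. Starts upright on the bench on one side of the bolster, x within 45 degrees of world +y. Seated: origin at pocket, x along the bolster's x; play 2 mm each way.
- block_mouth (a point): Middle of the tall mouth of the tunnel under the block: x = -42, y = 0, z = 9 mm in the block's frame. The tunnel, 34 mm wide, runs along x right through, between two 15 mm feet; its ceiling slopes evenly from 18 mm above the underside at this -x end to 5.4 mm at the +x end (slope 0.15, like the wedge).
- wedge: Loose aluminium taper wedge, 0.15 to 0.27 kg, 150 mm long (x), 24 mm wide. Origin: centre of the flat underside; thin end at x = +75 mm. Height 9 mm at the thin end, growing 0.15 mm per mm to 31.5 mm at the thick end. Starts flat on the bench on the other side of the bolster from the block, x within 45 degrees of world +y.
- wedge_lug (a point): Top centre of the wedge's upright lug for gripping, at x = -58, y = 0, z = 52 mm in the wedge's frame. The lug is 34 (x) x 26 mm (y) and stands on the thick end, reaching down to the underside. The wedge below it and the bolster are greased (friction about 0.3); the lug is dry.
- wedge_tip (a point): Foot of the wedge's thin end, x = +75, z = 0 in its frame. Slid on the plate it enters freely until 60 mm past the tall mouth; there both slopes meet, the block is pressed on to the far end wall (up to 4 mm), then rises level 0.15 mm per mm of push (3 to 12 N). 3 mm of lift: tip about 80 mm past the mouth, some 40 mm past the pocket's centre.
- bar_stub: Bystander: upright steel round, 44 mm across, 85 mm high, beyond the bolster. Origin: centre of its underside.
- packing: Bystander: flat parallel steel packing piece, 90 x 30 x 16 mm, beyond the bolster. Origin: centre of its underside.
- brush: Bystander: hand brush lying at the far right of the bench. Origin: centre of its underside.
There are look-alikes about, which are no part of the job. Of the things that look like the bolster, the larger one is meant. What is shaped like the wedge but blue is not meant.

How it is judged:
On the way:
1. The block sits flat and square on the pocket floor, tall mouth to the apron, let go, with no wedge under it (horizontal distance between block and bolster below 0.006 m and angle between the x axis of block and the x axis of bolster, either way round below 0.07 rad and x of block_mouth in the frame of bolster below -0.03 m and angle between block's own z axis and vertical below 0.035 rad and contact force between block and the fingers below 0.2 N and contact force between block and the arm below 0.2 N and z of block in the frame of bolster between 0.0105 and 0.0132 m and contact force between block and bolster above 2 N and contact force between block and wedge below 0.1 N), for 0.3 s.
At the end, for the whole second after the job is handed in: Block in the pocket, tall mouth to the apron, within 6 mm and 4 degrees of centred and square, level within 2 degrees, 1.5 to 5.5 mm above the pocket floor, resting on the wedge (over 2 N) and untouched by the robot; the wedge rests on the bolster and the fingers still grip it (over 2 N) (horizontal distance between block and bolster below 0.006 m and angle between the x axis of block and the x axis of bolster, either way round below 0.07 rad and x of block_mouth in the frame of bolster below -0.03 m and angle between block's own z axis and vertical below 0.035 rad and contact force between block and the fingers below 0.2 N and contact force between block and the arm below 0.2 N and z of block in the frame of bolster between 0.0135 and 0.0175 m and contact force between block and wedge above 2 N and contact force between wedge and the fingers above 2 N and contact force between wedge and bolster above 1 N and linear speed of block below 0.01 m/s); the arm keeps its last pose, push and grip.
It fails at once if A bystander was moved by more than 25 mm (distance of any of bar_stub, packing, brush from where it was at the start of the episode above 0.025 m).
It also fails if it takes over 64 s, if anything falls off the work surface, if the arm or the gripper's body presses on something with over 40 N, if the wrist force passes 120 N, or if a joint passes its speed limit or range.

## Working session

There is one attempt and no reset: what is moved stays moved. The work goes in short steps, Python scripts to look and compute and a tool call to move; the robot and the scene stay as the last step left them, time stands still between calls to the robot, and variables do not carry over. Pictures are saved under pics/ and viewed, and the job is handed in when it is done.

Besides the shell and the picture viewer there is one more tool, called as name(argument=value, ...) on one line, values as JSON. jog_arm: Moves the arm, as the interface text tells. Its arguments: {"type":"object","properties":{"deltas":{"type":"array","items":{"type":"array"}},"force":{"type":"number"}},"required":["deltas"]}

```bash
mkdir -p pics; ls
python3 - <<'E'
from plant import ctrl
import cv2,numpy as np
print(ctrl.get_state())
for n in ("scene","top","wrist"):
    c=ctrl.read_camera(n)
    cv2.imwrite(f"pics/{n}0.png",c["pixels"])
    np.savez(f"{n}0.npz",**{k:v for k,v in c.items()})
    print(n,{k:(v if np.size(v)<20 else np.shape(v)) for k,v in c.items()})
E
```

```text
pics
{'time': 0.0, 'qpos': array([-1.35699449e+00,  2.87176041e-01,  1.57817872e+00, -7.12183956e-06,
        1.27858900e+00, -1.50036718e-01]), 'dq': array([-0.00029615, -0.00030116,  0.00111606, -0.0009121 , -0.00075758,
       -0.00181694]), 'joint_efforts': array([-5.77230621e-04, -4.05989885e+01, -2.92621064e+01, -1.39088625e-04,
        5.88852097e-03,  2.40097862e-06]), 'eef_pos': array([ 0.24007055, -0.63016419,  0.22993932]), 'tcp_rot': array([-0.12795753,  0.69626843, -0.69460694,  0.12789972]), 'contact_force': array([-0.97430432,  0.6873589 , -0.42944882]), 'wrist_torque': array([-0.00361547,  0.02710142, -0.03881693]), 'opening': 1.0010055925888113}
scene {'pixels': (400, 640, 3), 'range_z': (400, 640), 'fx': 445.77030419175014, 'fy': 445.77030419175014, 'cx': 317.7292175158968, 'cy': 197.80921491944426, 'T': array([[-0.84367399, -0.33957816,  0.41581351,  1.06055315],
       [ 0.53647966, -0.50428593,  0.67667221,  0.80341417],
       [-0.02009421,  0.79396623,  0.6076297 ,  0.79311345],
       [ 0.        ,  0.        ,  0.        ,  1.        ]])}
top {'pixels': (400,
[... 288 characters left out ...]
   2.59146649e-03],
       [ 2.01146391e-02,  1.05645586e-01,  9.94200388e-01,
         1.15488698e+00],
       [ 0.00000000e+00,  0.00000000e+00,  0.00000000e+00,
         1.00000000e+00]])}
wrist {'pixels': (400, 640, 3), 'range_z': (400, 640), 'fx': 309.70691628693146, 'fy': 309.70691628693146, 'cx': 324.73194356244363, 'cy': 197.3372162418011, 'mount': array([[-1.38041355e-03, -9.62539377e-01, -2.71138420e-01,
        -6.70789820e-02],
       [ 1.22306595e-04,  2.71138514e-01, -9.62540332e-01,
        -1.41965285e-01],
       [ 9.99999040e-01, -1.36186574e-03, -2.56558366e-04,
         6.03951493e-04],
       [ 0.00000000e+00,  0.00000000e+00,  0.00000000e+00,
         1.00000000e+00]])}
```

View pics/scene0.png

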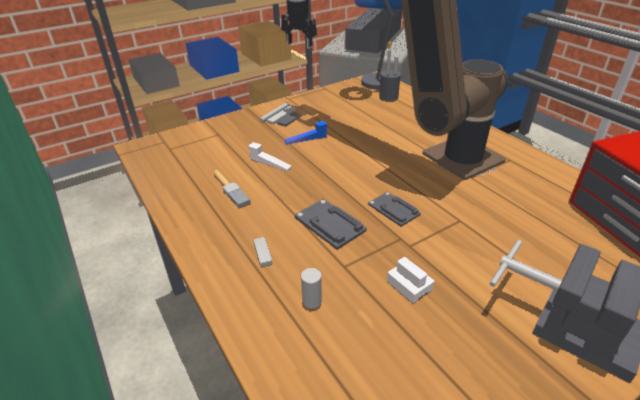

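View pics/top0.png

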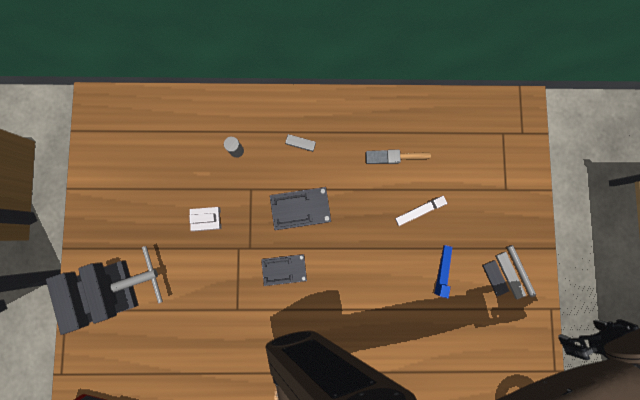

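```bash
cat > h.py <<'E'
import numpy as np, cv2
from scipy.spatial.transform import Rotation as R
def cloud(c):
    v,u=np.mgrid[0:400,0:640]; z=c["range_z"]
    p=np.stack([(u-c["cx"])/c["fx"]*z,-(v-c["cy"])/c["fy"]*z,-z,np.ones_like(z)],-1)
    return (p@np.asarray(c["T"]).T)[...,:3]
E
python3 - <<'E'
import numpy as np,cv2
from h import *
t=np.load("top0.npz"); P=cloud(t)
im=t["pixels"]
for (u,v) in [(300,208),(275,225),(204,218),(205,217),(420,211),(440,202),(350,190),(280,270),(232,145),(300,143)]:
    print(u,v,P[v,u].round(4),im[v,u])
cv2.imwrite("pics/c1.png",cv2.resize(im[120:300,170:470],None,fx=2.6,fy=2.6,interpolation=cv2.INTER_CUBIC))
s=np.load("scene0.npz");cv2.imwrite("pics/c2.png",cv2.resize(s["pixels"][120:320,200:450],None,fx=3,fy=3,interpolation=cv2.INTER_CUBIC))
Q=cloud(s)
for (u,v) in [(410,280),(412,266),(330,228),(345,235),(270,157),(255,150),(290,220)]:
    print(u,v,Q[v,u].round(4),s["pixels"][v,u])
E
```

```text
300 208 [0.552  0.0356 0.0112] [96 89 90]
275 225 [0.4998 0.1092 0.0265] [95 86 85]
204 218 [0.5183 0.3099 0.0613] [225 224 228]
205 217 [0.5215 0.3086 0.0563] [227 225 230]
420 211 [ 0.5429 -0.3281  0.0181] [237 235 239]
440 202 [ 0.5669 -0.3779  0.0534] [229 227 231]
350 190 [ 0.6091 -0.1181 -0.0009] [ 50  81 116]
280 270 [0.3663 0.0945 0.0066] [95 89 88]
232 145 [0.7278 0.2305 0.0824] [171 172 173]
300 143 [0.7511 0.0364 0.0202] [170 171 172]
410 280 [0.5313 0.3295 0.0328] [142 142 148]
412 266 [0.5189 0.3179 0.0606] [241 241 243]
330 228 [0.5702 0.0635 0.0129] [118 112 112]
345 235 [0.554  0.1091 0.0142] [114 109 108]
270 157 [ 0.5441 -0.3267  0.0214] [240 240 243]
255 150 [ 0.5775 -0.3642  0.0405] [146 146 152]
290 220 [ 6.355e-01 -3.700e-02  6.000e-04] [ 91 155 215]
```

View pics/c1.png

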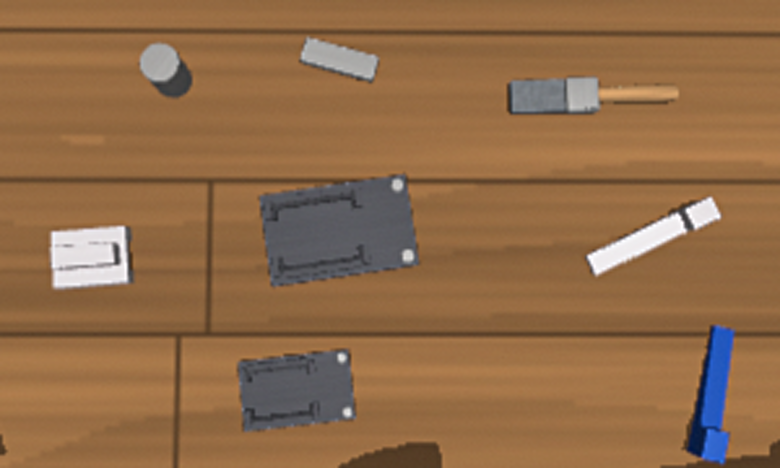

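View pics/c2.png

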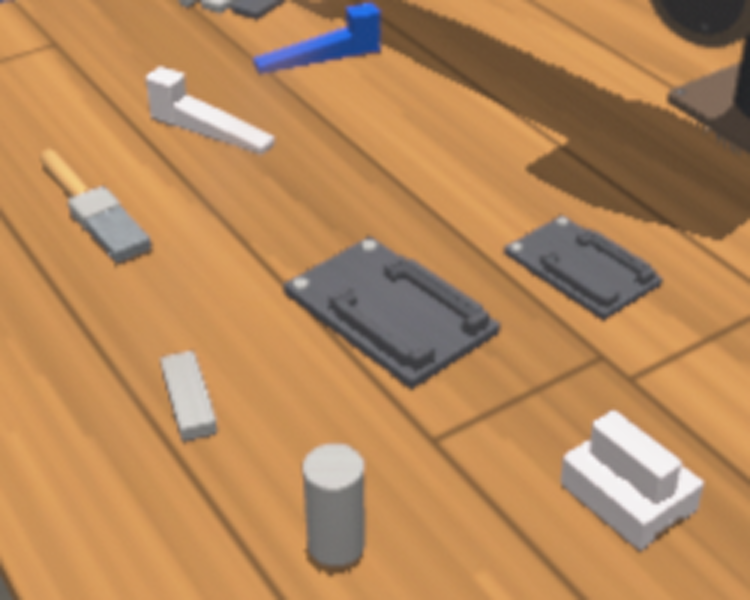

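```bash
cat >> h.py <<'E'
def ray_plane(c,uv,z):
    uv=np.atleast_2d(uv).astype(float); T=np.asarray(c["T"])
    d=np.stack([(uv[:,0]-c["cx"])/c["fx"],-(uv[:,1]-c["cy"])/c["fy"],-np.ones(len(uv))],-1)@T[:3,:3].T
    o=T[:3,3]; s=(z-o[2])/d[:,2]
    return o+s[:,None]*d
E
python3 - <<'E'
from h import *
for n in ("top","scene"):
    t=np.load(n+"0.npz"); P=cloud(t); im=t["pixels"].astype(int)
    X,Y,Z=P[...,0],P[...,1],P[...,2]
    def box(x0,x1,y0,y1): return (X>x0)&(X<x1)&(Y>y0)&(Y<y1)
    sat=im.max(-1)-im.min(-1)
    def rect(m,zz,name):
        m=m.astype(np.uint8); k,l,st,_=cv2.connectedComponentsWithStats(m); i=1+st[1:,4].argmax()
        v,u=np.nonzero(l==i)
        w=ray_plane(t,np.c_[u,v],zz) if zz is not None else P[v,u]
        r=cv2.minAreaRect((w[:,:2]*1000).astype(np.float32))
        print(n,name,len(u),np.round(r[0],1),np.round(r[1],1),round(r[2],1),"zmed",np.median(Z[v,u]).round(4),"boxpts",cv2.boxPoints(r).round(0).tolist())
    bm=box(.42,.68,-.12,.16)&(sat<30)
    rect(bm,.012,"bolster plate")
    rect(bm&(Z>.019),None,"walls")
    blk=box(.40,.63,.2,.42)&(sat<30)
    rect(blk&(Z>.05),.06,"ridge top")
    rect(blk,.03,"block at 30")
    wd=box(.4,.7,-.5,-.2)&(sat<30)&(im.mean(-1)>90)
    rect(wd&(Z>.044),.052,"lug")
    rect(wd&(Z<.04),None,"wedge")
E
```

```text
top bolster plate 2028 [551.8  35.6] [108.4 173.4] 8.4 zmed 0.0126 boxpts [[486.0, 113.0], [511.0, -58.0], [618.0, -42.0], [593.0, 129.0]]
top walls 194 [524.5  62.8] [148.4 114. ] 2.5 zmed 0.0252 boxpts [[448.0, 117.0], [453.0, 3.0], [601.0, 9.0], [596.0, 123.0]]
top ridge top 208 [519.1 316. ] [24.5 69.7] 4.9 zmed 0.0595 boxpts [[504.0, 350.0], [510.0, 280.0], [534.0, 282.0], [528.0, 352.0]]
top block at 30 661 [518.2 316.6] [65.5 92.7] 4.9 zmed 0.031 boxpts [[482.0, 360.0], [490.0, 268.0], [555.0, 273.0], [547.0, 366.0]]
top lug 103 [ 568.5 -377. ] [24.9 34.1] 26.2 zmed 0.0521 boxpts [[550.0, -367.0], [565.0, -398.0], [587.0, -387.0], [572.0, -356.0]]
top wedge 357 [ 537.2 -313.7] [ 27.  120.7] 25.2 zmed 0.017 boxpts [[499.0, -265.0], [551.0, -374.0], [575.0, -363.0], [524.0, -253.0]]
scene bolster plate 1839 [555.2  41.1] [118.3 178.6] 8.9 zmed 0.0124 boxpts [[483.0, 120.0], [511.0, -56.0], [627.0, -38.0], [600.0, 138.0]]
scene walls 199 [585.5  66.2] [ 29.1 117.8] 8.8 zmed 0.0247 boxpts [[562.0, 122.0], [580.0, 6.0], [609.0, 10.0], [591.0, 127.0]]
scene ridge top 317 [525.3 322.5] [30.9 74.2] 5.5 zmed 0.0593 boxpts [[506.0, 358.0], [514.0, 284.0], [544.0, 287.0], [537.0, 361.0]]
scene block at 30 1231 [529.4 321.5] [ 87.4 110. ] 4.8 zmed 0.0304 boxpts [[481.0, 373.0], [490.0, 263.0], [578.0, 270.0], [568.0, 380.0]]
scene lug 62 [ 574.7 -370.9] [33.1 40.2] 24.9 zmed 0.0503 boxpts [[551.0, -360.0], [568.0, -396.0], [598.0, -382.0], [581.0, -346.0]]
scene wedge 379 [ 546.9 -326.3] [ 32.1 151.5] 26.3 zmed 0.0149 boxpts [[499.0, -265.0], [566.0, -401.0], [595.0, -387.0], [528.0, -251.0]]
```

```bash
cat >> h.py <<'E'
def plan(st,pos,head_deg,verbose=True):
    """tool y down, tool z along heading head_deg (mod 180, least turn)"""
    Rc=R.from_quat(st["tcp_rot"]); out=[]
    for h in (head_deg,head_deg+180):
        a=np.deg2rad(h); z=np.array([np.cos(a),np.sin(a),0]); y=np.array([0,0,-1.]); x=np.cross(y,z)
        Rt=R.from_matrix(np.c_[x,y,z]); rv=(Rc.inv()*Rt).as_rotvec(); out.append((np.linalg.norm(rv),rv,h))
    d=Rc.inv().apply(np.asarray(pos)-st["eef_pos"])
    for n,rv,h in sorted(out,key=lambda o:o[0]): print("turn",rv.round(4),"shift",d.round(4),"head",h,"rows>=",round(max(np.rad2deg(n)/7.16,np.linalg.norm(d)/.0417),1))
def show(st):
    Rm=R.from_quat(st["tcp_rot"]).as_matrix(); print("t",round(st["time"],2),"tcp",st["eef_pos"].round(4),"zhead",np.rad2deg(np.arctan2(Rm[1,2],Rm[0,2])).round(2),"ydown",Rm[:,1].round(4),"F",st["contact_force"].round(2),"open",round(st["opening"],3),"q",st["qpos"].round(3))
E
python3 - <<'E'
from h import *
from plant import ctrl
s=ctrl.get_state(); show(s)
print(R.from_quat(s["tcp_rot"]).as_matrix().round(3))
plan(s,[.56,-.15,.23],0)
plan(s,[.519,.316,.20],4.9)
E
```

```text
t 0.15 tcp [ 0.2401 -0.6303  0.2302] zhead -69.16 ydown [-4.0e-04  1.8e-03 -1.0e+00] F [-0.37  0.41 -0.25] open 0.997 q [-1.357  0.287  1.578  0.     1.279 -0.15 ]
[[-0.935 -0.     0.356]
 [-0.356  0.002 -0.935]
 [-0.    -1.    -0.002]]
turn [ 0.0014 -1.207  -0.0014] shift [-0.4699  0.001  -0.3351] head 0 rows>= 13.8
turn [1.5000e-03 1.9346e+00 1.6000e-03] shift [-0.4699  0.001  -0.3351] head 180 rows>= 15.5
turn [ 0.0014 -1.2926 -0.0014] shift [-0.5973  0.0319 -0.7851] head 4.9 rows>= 23.7
turn [1.600e-03 1.849e+00 1.500e-03] shift [-0.5973  0.0319 -0.7851] head 184.9 rows>= 23.7
```

jog_arm(deltas=[[[0, -0.12, 0], [-0.047, 0, -0.034], 1], [[0, -0.24, 0], [-0.084, 0, -0.06], 1], [[0, -0.36, 0], [-0.118, 0, -0.084], 1], [[0, -0.48, 0], [-0.152, 0, -0.108], 1], [[0, -0.6, 0], [-0.186, 0, -0.132], 1], [[0, -0.72, 0], [-0.24, 0, -0.16], 1], [[0, -0.84, 0], [-0.3, 0, -0.2], 1], [[0, -0.96, 0], [-0.35, 0, -0.24], 1], [[0, -1.08, 0], [-0.41, 0, -0.28], 1], [[0, -1.2, 0], [-0.46, 0, -0.32], 1]])

```text
time: 0.98
eef_pos: [0.4778, -0.2864, 0.2306]
tcp_rot: [-0.499, 0.501, -0.5, 0.5]
contact_force: [0.6, -0.4, -0.4]
opening: 1.0
```

Run:
```python
from h import *
from plant import ctrl
s=ctrl.get_state(); show(s)
plan(s,[.519,.276,.16],4.9)
```

```text
t 0.98 tcp [ 0.4778 -0.2864  0.2306] zhead -0.07 ydown [-5.0e-04  1.9e-03 -1.0e+00] F [ 0.61 -0.43 -0.39] open 1.0 q [-7.230e-01  2.900e-02  1.869e+00  1.000e-03  1.246e+00 -7.220e-01]
turn [ 0.0004 -0.0868 -0.002 ] shift [-0.5623  0.0716  0.0405] head 4.9 rows>= 13.6
turn [3.0000e-03 3.0548e+00 6.0000e-04] shift [-0.5623  0.0716  0.0405] head 184.9 rows>= 24.4
```

jog_arm(deltas=[[[0, -0.01, 0], [-0.04, 0, 0.004], 1], [[0, -0.02, 0], [-0.08, 0, 0.008], 1], [[0, -0.03, 0], [-0.12, 0.005, 0.011], 1], [[0, -0.04, 0], [-0.16, 0.01, 0.014], 1], [[0, -0.05, 0], [-0.2, 0.01, 0.018], 1], [[0, -0.06, 0], [-0.24, 0.01, 0.022], 1], [[0, -0.07, 0], [-0.3, 0.02, 0.026], 1], [[0, -0.087, 0], [-0.36, 0.03, 0.03], 1], [[0, -0.087, 0], [-0.42, 0.04, 0.035], 1], [[0, -0.087, 0], [-0.48, 0.05, 0.04], 1]])

```text
time: 1.82
eef_pos: [0.5118, 0.1196, 0.1937]
tcp_rot: [-0.521, 0.479, -0.478, 0.521]
contact_force: [1.3, -0.3, -0.1]
opening: 1.001
```

jog_arm(deltas=[[[0, 0, 0], [-0.04, 0, 0.0], 1], [[0, 0, 0], [-0.09, 0.01, 0.0], 1], [[0, 0, 0], [-0.15, 0.02, 0], 1], [[0, 0, 0], [-0.15, 0.02, 0], 1], [[0, 0, 0], [-0.15, 0.02, 0], 1]])

```text
time: 2.23
eef_pos: [0.4968, 0.2734, 0.1723]
tcp_rot: [-0.522, 0.478, -0.475, 0.522]
contact_force: [-0.2, -0.6, -0.3]
opening: 0.998
```

```bash
cat >> h.py <<'E'
def wrist(ctrl,name):
    s=ctrl.get_state(); c=ctrl.read_camera("wrist"); 
    T=np.eye(4); T[:3,:3]=R.from_quat(s["tcp_rot"]).as_matrix(); T[:3,3]=s["eef_pos"]
    Tc=T@np.asarray(c["mount"])
    v,u=np.mgrid[0:400,0:640]; dx=u-c["cx"]; dy=v-c["cy"]; r=np.hypot(dx,dy); th=r/c["fx"]
    k=np.where(r>1e-6,np.tan(np.minimum(th,1.5))/np.maximum(r,1e-6),1/c["fx"])
    z=c["range_z"]; d=np.stack([dx*k,-dy*k,-np.ones_like(k)],-1)@Tc[:3,:3].T
    P=Tc[:3,3]+d*z[...,None]
    cv2.imwrite(f"pics/{name}.png",c["pixels"]); np.savez(name+".npz",pixels=c["pixels"],P=P,d=d,o=Tc[:3,3],th=th)
    return s,c["pixels"].astype(int),P,d,Tc[:3,3]
E
python3 - <<'E'
from h import *
from plant import ctrl
s,im,P,d,o=wrist(ctrl,"w1"); show(s)
E
```

```text
t 2.23 tcp [0.4968 0.2734 0.1723] zhead 5.22 ydown [-0.003   0.0028 -1.    ] F [-0.2  -0.58 -0.35] open 0.998 q [0.323 0.107 1.897 0.004 1.139 0.23 ]
```

View pics/w1.png

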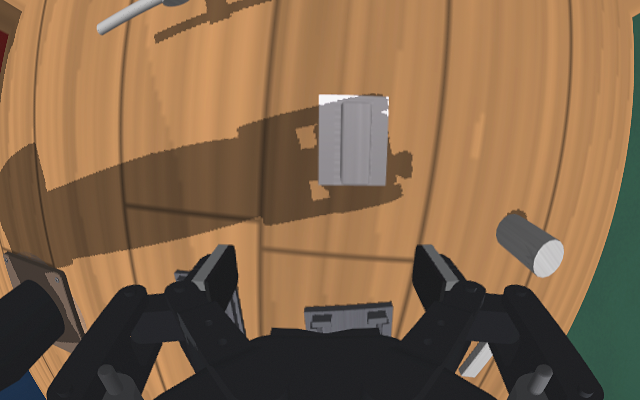

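```bash
cat >> h.py <<'E'
def rectw(m,P,d,o,zz,name):
    k,l,st,_=cv2.connectedComponentsWithStats(m.astype(np.uint8)); i=1+st[1:,4].argmax()
    v,u=np.nonzero(l==i); dd=d[v,u]; w=o+dd*((zz-o[2])/dd[:,2])[:,None]
    r=cv2.minAreaRect((w[:,:2]*1000).astype(np.float32))
    print(name,len(u),"c",np.round(r[0],1),"size",np.round(r[1],1),"ang",round(r[2],2),"zmed",np.median(P[v,u,2]).round(4))
    return r
E
python3 - <<'E'
from h import *
from plant import ctrl
w=np.load("w1.npz"); P,d,o=w["P"],w["d"],w["o"]; im=w["pixels"].astype(int)
X,Y,Z=np.moveaxis(P,-1,0)
b=(X>.4)&(X<.65)&(Y>.2)&(Y<.42)
rectw(b&(Z>.05)&(Z<.07),P,d,o,.06,"ridge")
rectw(b&(Z>.015)&(Z<.07),P,d,o,.03,"body")
print(np.median(Z[(np.abs(X-.5)<.03)&(np.abs(Y-.2)<.03)]))
plan(ctrl.get_state(),[.519,.316,.10],4.9)
plan(ctrl.get_state(),[.519,.316,.035],4.9)
E
```

```text
ridge 2384 c [516.3 318.7] size [24.3 69. ] ang 4.2 zmed 0.0593
body 6095 c [517.2 318.6] size [63.9 84.7] ang 4.49 zmed 0.0301
-0.0006367358640196052
turn [ 0.0022  0.0048 -0.0014] shift [-0.0425  0.0728  0.0256] head 4.9 rows>= 2.1
turn [-2.2000e-03 -3.1368e+00 -3.5000e-03] shift [-0.0425  0.0728  0.0256] head 184.9 rows>= 25.1
turn [ 0.0022  0.0048 -0.0014] shift [-0.0424  0.1378  0.0258] head 4.9 rows>= 3.5
turn [-2.2000e-03 -3.1368e+00 -3.5000e-03] shift [-0.0424  0.1378  0.0258] head 184.9 rows>= 25.1
```

jog_arm(deltas=[[[0.002, 0.01, -0.001], [-0.022, 0.02, 0.013], 1], [[0.002, 0.01, -0.001], [-0.0445, 0.05, 0.0246], 1], [[0.002, 0.01, -0.001], [-0.0445, 0.075, 0.0246], 1], [[0.002, 0.01, -0.001], [-0.0445, 0.075, 0.0246], 1], [[0.002, 0.01, -0.001], [-0.0445, 0.075, 0.0246], 1], [[0.002, 0.01, -0.001], [-0.0445, 0.105, 0.0246], 1], [[0.002, 0.01, -0.001], [-0.0445, 0.13, 0.0246], 1], [[0.002, 0.01, -0.001], [-0.0445, 0.136, 0.0246], 1], [[0.002, 0.01, -0.001], [-0.0445, 0.136, 0.0246], 1]])

```text
time: 3.03
eef_pos: [0.5172, 0.3168, 0.0365]
tcp_rot: [0.52, -0.48, 0.479, -0.519]
contact_force: [-0.5, -0.0, -1.2]
opening: 1.004
```

Run:
```python
from h import *
from plant import ctrl
s,im,P,d,o=wrist(ctrl,"w2"); show(s)
plan(s,[.5178,.318,.036],4.6)
```

```text
t 3.03 tcp [0.5172 0.3168 0.0365] zhead 4.53 ydown [-2.3e-03 -6.0e-04 -1.0e+00] F [-0.49 -0.02 -1.23] open 1.004 q [0.382 0.368 1.864 0.    0.912 0.303]
turn [ 0.0024 -0.0012  0.0004] shift [-0.0012  0.0005  0.0007] head 4.6 rows>= 0.0
turn [-6.0000e-04  3.1404e+00  3.7000e-03] shift [-0.0012  0.0005  0.0007] head 184.6 rows>= 25.1
```

View pics/w2.png

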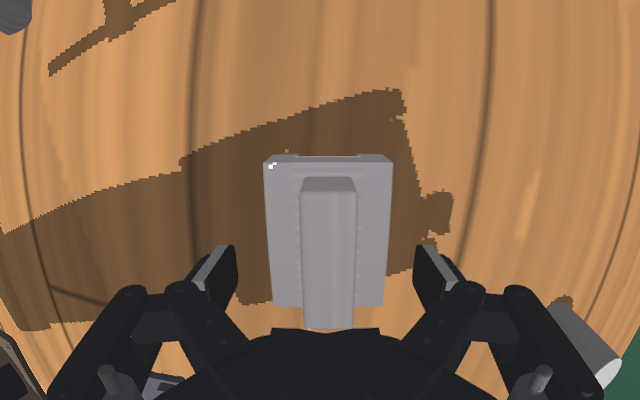

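jog_arm(deltas=[[[0.002, 0, 0], [-0.001, 0, 0.0005], 0], [[0.002, 0, 0], [-0.001, 0, 0.0005], 0], [[0.002, 0, 0], [-0.001, 0, 0.0005], 0], [[0.002, 0, 0], [-0.001, 0, 0.0005], 0], [[0.002, 0, 0], [-0.001, 0, 0.0005], 0], [[0.002, 0, 0], [-0.001, 0, 0.0005], 0], [[0.002, 0, 0], [-0.001, 0, 0.0005], 0], [[0.002, 0, 0], [-0.001, 0, 0.0005], 0]], force=80)

```text
time: 3.75
eef_pos: [0.5192, 0.3188, 0.0391]
tcp_rot: [-0.518, 0.479, -0.48, 0.521]
contact_force: [-2.2, -0.7, 6.4]
opening: 0.262
```

jog_arm(deltas=[[[0, 0, 0], [0, -0.01, 0], 0], [[0, 0, 0], [0, -0.03, 0], 0], [[0, 0, 0], [0, -0.06, 0], 0], [[0, 0, 0], [0, -0.075, 0], 0], [[0, 0, 0], [0, -0.075, 0], 0], [[0, 0, 0], [0, -0.075, 0], 0]])

```text
time: 4.25
eef_pos: [0.5184, 0.3185, 0.1134]
tcp_rot: [-0.519, 0.479, -0.48, 0.52]
contact_force: [-0.0, -0.3, -6.7]
opening: 0.258
```

Run:
```python
from h import *
from plant import ctrl
s,im,P,d,o=wrist(ctrl,"w3"); show(s)
c=ctrl.read_camera("scene"); cv2.imwrite("pics/s3.png",cv2.resize(c["pixels"][100:350,200:500],None,fx=2.5,fy=2.5))
plan(s,[.548,.06,.11],8.4)
```

```text
t 4.25 tcp [0.5184 0.3185 0.1134] zhead 4.56 ydown [ 2.7e-03  8.0e-04 -1.0e+00] F [-0.   -0.26 -6.72] open 0.258 q [ 0.384  0.262  1.835 -0.     1.042  0.305]
turn [-0.0028 -0.067  -0.0005] shift [0.26   0.0033 0.009 ] head 8.4 rows>= 6.2
turn [ 7.0000e-04  3.0746e+00 -4.2000e-03] shift [0.26   0.0033 0.009 ] head 188.4 rows>= 24.6
```

View pics/w3.png

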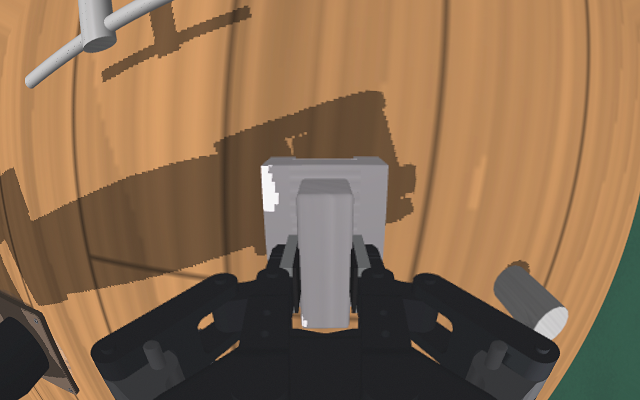

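View pics/s3.png

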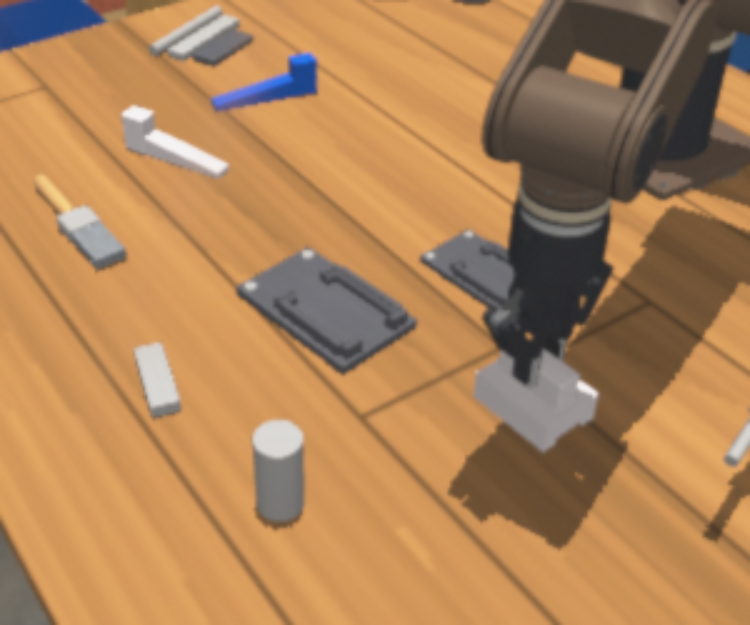

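Run:
```python
from h import *
w=np.load("w3.npz"); P=w["P"]
def fit(x0,x1,y0,y1):
    q=P[y0:y1,x0:x1].reshape(-1,3); A=np.c_[q[:,:2]-q[:,:2].mean(0),np.ones(len(q))]; s=np.linalg.lstsq(A,q[:,2],rcond=None)[0]; print(s.round(4), q.mean(0).round(4),q.min(0).round(4),q.max(0).round(4))
fit(302,350,196,300); fit(360,385,172,235); fit(265,290,172,235)
```

```text
[-0.0139  0.0803  0.134 ] [0.5165 0.3287 0.134 ] [0.505  0.3007 0.1316] [0.53   0.3857 0.2554]
[-0.6667  0.1118  0.1041] [0.5396 0.3421 0.1041] [0.5113 0.3242 0.1016] [0.5484 0.3857 0.2554]
[0.5334 0.1948 0.1036] [0.4908 0.338  0.1036] [ 0.4666  0.2754 -0.0013] [0.5113 0.3857 0.2554]
```

Run:
```python
from h import *
w=np.load("w3.npz"); P=w["P"]
def fit(x0,x1,y0,y1):
    q=P[y0:y1,x0:x1].reshape(-1,3); q=q[abs(q[:,2]-np.median(q[:,2]))<.004]; A=np.c_[q[:,:2]-q[:,:2].mean(0),np.ones(len(q))]; s=np.linalg.lstsq(A,q[:,2],rcond=None)[0]; print(len(q),s.round(4), q.mean(0).round(4),q.min(0).round(4),q.max(0).round(4))
fit(302,350,196,300); fit(360,385,172,235); fit(265,290,172,235)
d,o=w["d"],w["o"]; X,Y,Z=np.moveaxis(P,-1,0)
b=(X>.4)&(X<.65)&(Y>.2)&(Y<.42)
m=b&(Z>.128)&(Z<.138); m[:,:302]=0; m[:,352:]=0
rectw(m,P,d,o,.134,"ridge"); m=b&(Z>.095)&(Z<.138);m[250:]=0
print(rectw(m,P,d,o,.104,"body"))
```

```text
4979 [-0.0027 -0.0022  0.1336] [0.5165 0.3286 0.1336] [0.505  0.3007 0.1316] [0.53  0.353 0.136]
1570 [-0.0095 -0.0006  0.1036] [0.5397 0.342  0.1036] [0.5316 0.3242 0.1016] [0.5484 0.3589 0.1057]
1570 [ 0.0007 -0.0005  0.1036] [0.4908 0.3381 0.1036] [0.4838 0.3203 0.1017] [0.4978 0.3551 0.1056]
ridge 6732 c [517.3 320. ] size [23.2 69.8] ang 4.54 zmed 0.1336
body 10736 c [515.4 337.9] size [64.4 47.6] ang 4.61 zmed 0.1042
((515.4011840820312, 337.85498046875), (64.42493438720703, 47.5543327331543), 4.613491058349609)
```

jog_arm(deltas=[[[-0.003, -0.02, 0], [0.035, 0.003, 0.001], 0], [[-0.003, -0.03, 0], [0.07, 0.003, 0.003], 0], [[-0.003, -0.04, 0], [0.105, 0.003, 0.004], 0], [[-0.003, -0.05, 0], [0.14, 0.003, 0.005], 0], [[-0.003, -0.067, 0], [0.175, 0.003, 0.006], 0], [[-0.003, -0.067, 0], [0.21, 0.003, 0.008], 0], [[-0.003, -0.067, 0], [0.24, 0.01, 0.009], 0], [[-0.003, -0.067, 0], [0.26, 0.02, 0.009], 0], [[-0.003, -0.067, 0], [0.26, 0.03, 0.009], 0], [[-0.003, -0.067, 0], [0.26, 0.03, 0.009], 0]])

```text
time: 5.18
eef_pos: [0.5429, 0.0585, 0.0766]
tcp_rot: [0.538, -0.467, 0.459, -0.531]
contact_force: [-0.8, 2.3, -6.5]
opening: 0.264
```

Run:
```python
from h import *
from plant import ctrl
s,im,P,d,o=wrist(ctrl,"w4"); show(s)
for n in ("scene","top"):
    c=ctrl.read_camera(n); np.savez(n+"4.npz",**c)
    x=c["pixels"][150:300,230:430] if n=="scene" else c["pixels"][150:270,230:390]
    cv2.imwrite(f"pics/{n}4.png",cv2.resize(x,None,fx=4,fy=4,interpolation=cv2.INTER_CUBIC))
```

```text
t 5.18 tcp [0.5429 0.0585 0.0766] zhead 8.23 ydown [-1.420e-02 -4.000e-04 -9.999e-01] F [-0.76  2.29 -6.48] open 0.264 q [-0.078  0.195  1.995 -0.002  0.966 -0.221]
```

View pics/w4.png

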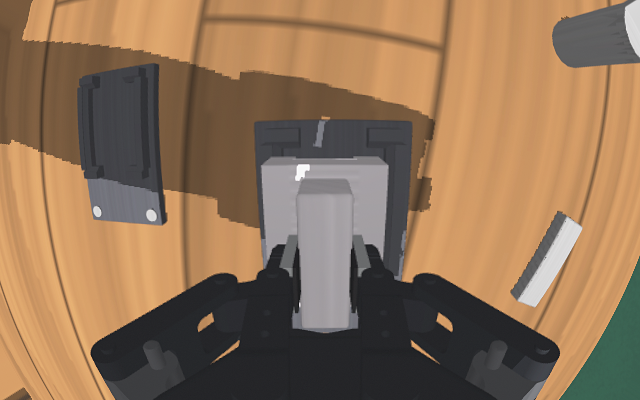

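View pics/scene4.png

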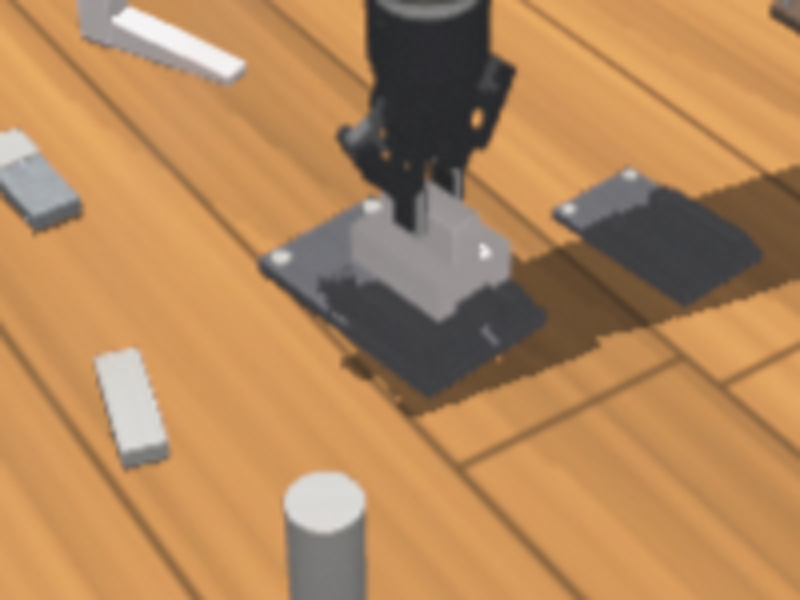

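View pics/top4.png

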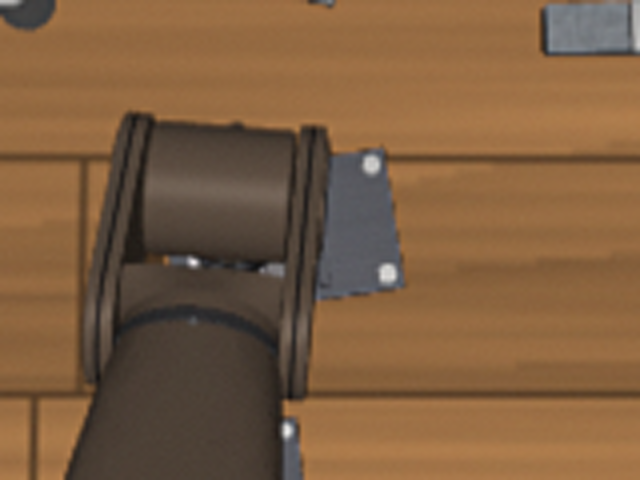

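Run:
```python
from h import *
from plant import ctrl
w=np.load("w4.npz"); P,d,o=w["P"],w["d"],w["o"]; im=w["pixels"].astype(int)
cv2.imwrite("pics/w4c.png",cv2.resize(w["pixels"][105:285,230:435],None,fx=3.6,fy=3.6,interpolation=cv2.INTER_CUBIC))
X,Y,Z=np.moveaxis(P,-1,0)
sat=im.max(-1)-im.min(-1)
m=(sat<25)&(im.mean(-1)<115)&(X>.45)&(X<.65)&(Z<.04)&(Z>.004)&(Y>.0); m[:,:240]=0;m[:,430:]=0; m[250:]=0
v,u=np.nonzero(m); q=o+d[v,u]*((.012-o[2])/d[v,u][:,2])[:,None]
r=cv2.minAreaRect((q[:,:2]*1000).astype(np.float32)); print(r, cv2.boxPoints(r).round(1).tolist())
m2=(X>.45)&(X<.65)&(Z>.05)&(Z<.08)&(sat<25)&(im.mean(-1)>100);m2[240:]=0
v,u=np.nonzero(m2);q=P[v,u]; q=o+d[v,u]*((.067-o[2])/d[v,u][:,2])[:,None]
r=cv2.minAreaRect((q[:,:2]*1000).astype(np.float32)); print(r, cv2.boxPoints(r).round(1).tolist(),np.median(P[v,u,2]))
show(ctrl.get_state())
```

```text
((543.9502563476562, 75.1445083618164), (106.88887786865234, 93.82341766357422), 8.73690414428711) [[484.0, 113.4000015258789], [498.29998779296875, 20.700000762939453], [603.9000244140625, 36.900001525878906], [589.5999755859375, 129.60000610351562]]
((537.7022705078125, 81.096923828125), (64.24182891845703, 42.797245025634766), 8.664984703063965) [[502.70001220703125, 97.4000015258789], [509.20001220703125, 55.099998474121094], [572.7000122070312, 64.80000305175781], [566.2000122070312, 107.0999984741211]] 0.06685606869727292
t 5.33 tcp [0.5454 0.0602 0.0801] zhead 8.44 ydown [-7.5e-03 -9.0e-04 -1.0e+00] F [ 0.68 -0.4  -6.33] open 0.259 q [-0.074  0.192  1.991 -0.002  0.966 -0.221]
```

View pics/w4c.png

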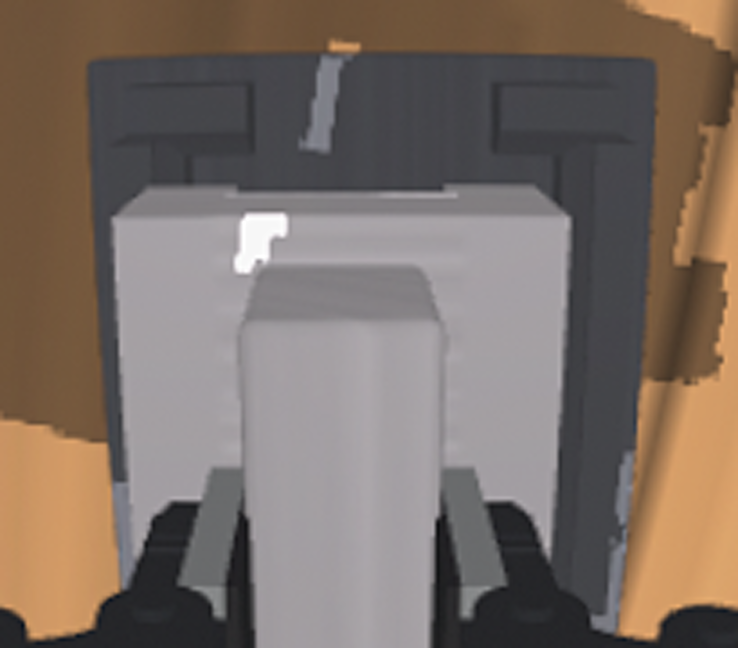

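Run:
```python
from h import *
from plant import ctrl
plan(ctrl.get_state(),[.5475,.0585,.075],8.5)
```

```text
turn [ 0.0076 -0.001  -0.0003] shift [0.002  0.0051 0.0019] head 8.5 rows>= 0.1
turn [4.0000e-04 3.1405e+00 1.1900e-02] shift [0.002  0.0051 0.0019] head 188.5 rows>= 25.1
```

jog_arm(deltas=[[[0.007, -0.001, 0], [0.002, 0.005, 0.002], 0], [[0.007, -0.001, 0], [0.002, 0.005, 0.002], 0], [[0.007, -0.001, 0], [0.002, 0.005, 0.002], 0], [[0.007, -0.001, 0], [0.002, 0.005, 0.002], 0]])

```text
time: 5.67
eef_pos: [0.5477, 0.059, 0.0752]
tcp_rot: [0.536, -0.461, 0.461, -0.536]
contact_force: [-0.8, 0.7, -6.9]
opening: 0.26
```

```bash
cat > meas.py <<'E'
from h import *
from plant import ctrl
import sys
n=sys.argv[1]; zt=float(sys.argv[2])
s,im,P,d,o=wrist(ctrl,n); show(s)
X,Y,Z=np.moveaxis(P,-1,0); sat=im.max(-1)-im.min(-1); tz=s["eef_pos"][2]
def f(m,zz):
    v,u=np.nonzero(m); q=o+d[v,u]*((zz-o[2])/d[v,u][:,2])[:,None]
    r=cv2.minAreaRect((q[:,:2]*1000).astype(np.float32)); b=cv2.boxPoints(r); a=np.deg2rad(r[2] if r[2]<45 else r[2]-90)
    uu=np.array([-np.sin(a),np.cos(a)]); b=b[np.argsort(b@uu)]; return b[2:].mean(0),uu,np.rad2deg(a),r[1]
m=(sat<25)&(im.mean(-1)<115)&(X>.45)&(X<.65)&(Z<.04)&(Z>.004)&(Y>.0); m[:,:240]=0;m[:,430:]=0; m[250:]=0
e,uu,a,sz=f(m,.012); bo=e-62*uu; print("bolster",bo.round(1),a.round(2),sz)
m=(X>.45)&(X<.65)&(Z>zt-.01)&(Z<zt+.01)&(sat<25)&(im.mean(-1)>100);m[240:]=0
e,uu,a,sz=f(m,zt); bk=e-42*uu; print("block",bk.round(1),a.round(2),sz,"z",np.median(Z[m]).round(4))
u=uu; print("block in bolster: dx",((bk-bo)@u).round(1),"dy",((bk-bo)@np.array([-u[1],u[0]])).round(1))
E
python3 meas.py w5 .066
python3 - <<'E'
from h import *
from plant import ctrl
plan(ctrl.get_state(),[.5485,.058,.056],8.5)
E
```

```text
t 5.67 tcp [0.5477 0.059  0.0752] zhead 8.55 ydown [-4.e-04  2.e-04 -1.e+00] F [-0.84  0.7  -6.85] open 0.26 q [-0.077  0.2    1.992  0.     0.95  -0.226]
bolster [546.3  60.2] 8.59 (106.94938659667969, 93.22406005859375)
block [545.9  60.7] 8.64 (64.09786224365234, 42.05735778808594) z 0.0655
block in bolster: dx 0.6 dy 0.3
turn [ 0.      0.0006 -0.0001] shift [0.001  0.0194 0.0006] head 8.5 rows>= 0.5
turn [-2.000e-04 -3.141e+00 -0.000e+00] shift [0.001  0.0194 0.0006] head 188.5 rows>= 25.1
```

jog_arm(deltas=[[[0, 0, 0], [0.0005, 0.006, 0], 0], [[0, 0, 0], [0.0005, 0.012, 0], 0], [[0, 0, 0], [0.0005, 0.017, 0], 0], [[0, 0, 0], [0.0005, 0.02, 0], 0], [[0, 0, 0], [0.0005, 0.022, 0], 0], [[0, 0, 0], [0.0005, 0.022, 0], 0]])

```text
time: 6.22
eef_pos: [0.5473, 0.0584, 0.0524]
tcp_rot: [0.536, -0.462, 0.461, -0.535]
contact_force: [-0.1, 0.8, -6.4]
opening: 0.269
```

```bash
python3 meas.py w6 .046
```

```text
t 6.22 tcp [0.5473 0.0584 0.0524] zhead 8.53 ydown [-1.7e-03  2.0e-04 -1.0e+00] F [-0.13  0.79 -6.4 ] open 0.269 q [-0.078  0.236  1.999  0.     0.908 -0.227]
bolster [546.4  60.1] 8.62 (106.70938110351562, 83.06450653076172)
block [545.5  60. ] 8.65 (62.90468215942383, 40.74848175048828) z 0.0427
block in bolster: dx 0.0 dy 0.9
```

jog_arm(deltas=[[[0.001, 0, 0], [0, 0.0015, 0], 0], [[0.001, 0, 0], [0, 0.0015, 0], 0], [[0.001, 0, 0], [0, 0.0015, 0], 0.3], [[0.001, 0, 0], [0, 0.0015, 0], 0.4], [[0.001, 0, 0], [0, 0.0015, 0], 0.6], [[0.001, 0, 0], [0, 0.0, 0], 0.8], [[0.001, 0, 0], [0, 0.0, 0], 0.8], [[0.001, 0, 0], [0, 0, 0], 0.8]])

```text
time: 6.93
eef_pos: [0.5483, 0.0583, 0.0537]
tcp_rot: [-0.535, 0.461, -0.462, 0.536]
contact_force: [1.1, -0.5, -0.3]
opening: 0.796
```

```bash
python3 meas.py w7 .042
```

```text
t 6.93 tcp [0.5483 0.0583 0.0537] zhead 8.53 ydown [ 1.7e-03  2.0e-04 -1.0e+00] F [ 1.05 -0.49 -0.28] open 0.796 q [-0.078  0.234  1.999  0.     0.907 -0.227]
bolster [546.3  60. ] 8.58 (106.69466400146484, 83.52775573730469)
block [545.9  59.6] 8.58 (64.12149810791016, 42.769168853759766) z 0.0413
block in bolster: dx -0.3 dy 0.5
```

View pics/w7.png

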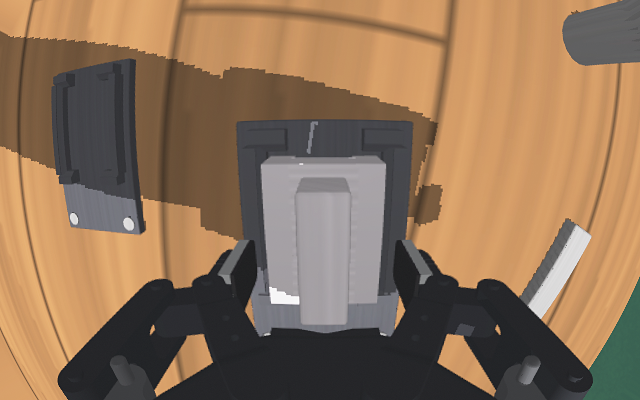

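jog_arm(deltas=[[[0, 0, 0], [0, 0, 0], 1], [[0, 0, 0], [0, 0, 0], 1], [[0, 0, 0], [0, -0.03, 0], 1], [[0, 0, 0], [0, -0.07, 0], 1], [[0, 0, 0], [0, -0.11, 0], 1], [[0, 0, 0], [0, -0.11, 0], 1]])

```text
time: 7.48
eef_pos: [0.5533, 0.058, 0.173]
tcp_rot: [-0.532, 0.456, -0.466, 0.54]
contact_force: [1.8, 0.1, 1.4]
opening: 0.998
```

Run:
```python
from h import *
from plant import ctrl
show(ctrl.get_state())
plan(ctrl.get_state(),[.555,-.35,.15],25.8)
c=ctrl.read_camera("scene")
cv2.imwrite("pics/s8.png",cv2.resize(c["pixels"][150:270,250:410],None,fx=5,fy=5,interpolation=cv2.INTER_CUBIC))
```

```text
t 7.48 tcp [0.5533 0.058  0.173 ] zhead 8.55 ydown [ 0.0175 -0.001  -0.9998] F [1.77 0.11 1.43] open 0.998 q [-0.078  0.073  1.933  0.     1.118 -0.227]
turn [-0.0165 -0.3011  0.0061] shift [ 0.4037  0.0234 -0.0593] head 25.8 rows>= 9.8
turn [-0.0088  2.8403 -0.0236] shift [ 0.4037  0.0234 -0.0593] head 205.8 rows>= 22.7
```

View pics/s8.png

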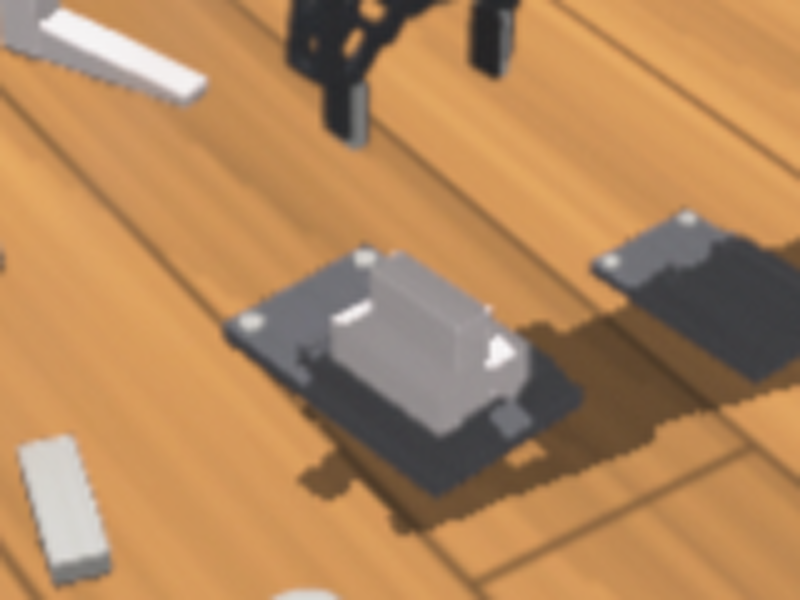

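Block seated squarely in the pocket. Now to the wedge.

jog_arm(deltas=[[[-0.017, -0.04, 0.003], [0.04, 0, -0.006], 1], [[-0.017, -0.08, 0.003], [0.08, 0, -0.012], 1], [[-0.017, -0.12, 0.003], [0.12, 0, -0.018], 1], [[-0.017, -0.16, 0.003], [0.16, 0, -0.024], 1], [[-0.017, -0.2, 0.004], [0.2, 0, -0.03], 1], [[-0.017, -0.24, 0.005], [0.25, 0, -0.036], 1], [[-0.017, -0.28, 0.006], [0.3, 0.01, -0.042], 1], [[-0.017, -0.3, 0.006], [0.34, 0.015, -0.05], 1], [[-0.017, -0.3, 0.006], [0.38, 0.02, -0.059], 1], [[-0.017, -0.3, 0.006], [0.404, 0.023, -0.059], 1]])

```text
time: 8.37
eef_pos: [0.552, -0.3517, 0.1446]
tcp_rot: [0.599, -0.379, 0.374, -0.598]
contact_force: [1.2, 0.8, 0.2]
opening: 0.996
```

jog_arm(deltas=[[[0, 0, 0], [0.03, 0, 0], 1], [[0, 0, 0], [0.03, 0, 0], 1], [[0, 0, 0], [0.03, 0, 0], 1]])

```text
time: 8.62
eef_pos: [0.5641, -0.3798, 0.142]
tcp_rot: [0.599, -0.381, 0.373, -0.598]
contact_force: [-1.0, -0.1, 0.3]
opening: 1.003
```

Run:
```python
from h import *
from plant import ctrl
s,im,P,d,o=wrist(ctrl,"w9"); show(s)
X,Y,Z=np.moveaxis(P,-1,0); sat=im.max(-1)-im.min(-1)
b=(X>.42)&(X<.68)&(Y>-.46)&(Y<-.2)&(sat<40)&(im.mean(-1)>90)
rectw(b&(Z>.046)&(Z<.06),P,d,o,.052,"lug")
rectw(b&(Z>.004)&(Z<.04),P,d,o,.015,"wedge")
```

```text
t 8.62 tcp [ 0.5641 -0.3798  0.142 ] zhead 25.56 ydown [-0.0099  0.0045 -0.9999] F [-0.98 -0.13  0.27] open 1.003 q [-0.74   0.381  1.625 -0.004  1.146 -1.185]
lug 1325 c [ 566.2 -378.8] size [24.7 33.4] ang 25.77 zmed 0.0513
wedge 3708 c [ 536.5 -315.6] size [ 26.7 120.4] ang 25.84 zmed 0.0178
```

View pics/w9.png

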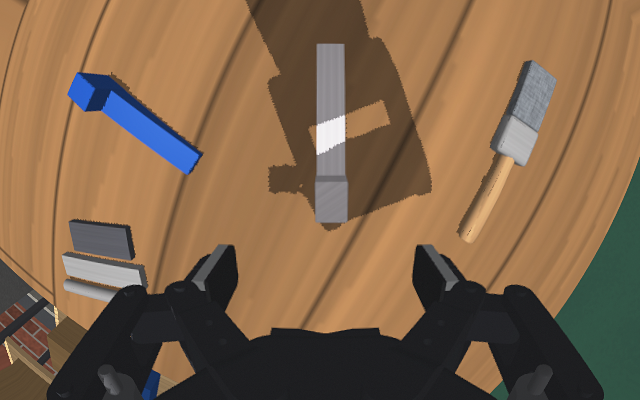

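Run:
```python
from h import *
from plant import ctrl
plan(ctrl.get_state(),[.5674,-.378,.016],25.8)
```

```text
turn [ 0.0068 -0.0026 -0.0083] shift [0.0021 0.1265 0.0039] head 25.8 rows>= 3.0
turn [0.0131 3.1389 0.0107] shift [0.0021 0.1265 0.0039] head 205.8 rows>= 25.1
```

jog_arm(deltas=[[[0.007, -0.003, -0.008], [0.002, 0.03, 0.004], 1], [[0.007, -0.003, -0.008], [0.002, 0.06, 0.004], 1], [[0.007, -0.003, -0.008], [0.002, 0.085, 0.004], 1], [[0.007, -0.003, -0.008], [0.002, 0.105, 0.004], 1], [[0.007, -0.003, -0.008], [0.002, 0.12, 0.004], 1], [[0.007, -0.003, -0.008], [0.002, 0.126, 0.004], 1], [[0.007, -0.003, -0.008], [0.002, 0.126, 0.004], 1], [[0.007, -0.003, -0.008], [0.002, 0.126, 0.004], 1]])

```text
time: 9.33
eef_pos: [0.5681, -0.3777, 0.0174]
tcp_rot: [-0.599, 0.375, -0.376, 0.599]
contact_force: [-0.1, 0.6, -0.1]
opening: 1.002
```

Run:
```python
from h import *
from plant import ctrl
s,im,P,d,o=wrist(ctrl,"w10"); show(s)
plan(s,[.5674,-.378,.016],25.8)
```

```text
t 9.33 tcp [ 0.5681 -0.3777  0.0174] zhead 25.86 ydown [ 1.e-03 -4.e-04 -1.e+00] F [-0.06  0.59 -0.13] open 1.002 q [-0.735  0.533  1.671  0.     0.937 -1.187]
turn [-0.0007  0.001   0.0008] shift [-0.      0.0014 -0.0007] head 25.8 rows>= 0.0
turn [ 1.2000e-03 -3.1406e+00  1.1000e-03] shift [-0.      0.0014 -0.0007] head 205.8 rows>= 25.1
```

View pics/w10.png

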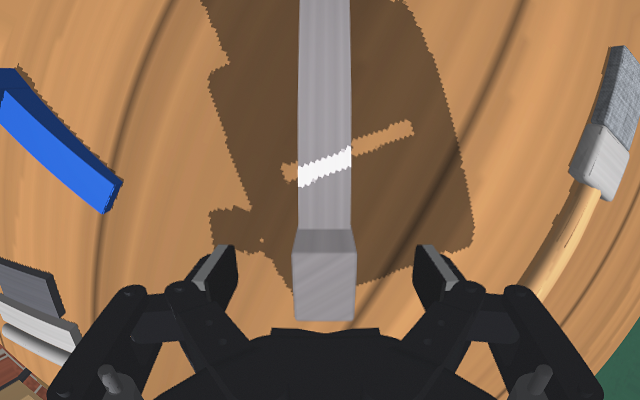

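jog_arm(deltas=[[[0, 0, 0], [0, 0.001, 0], 0], [[0, 0, 0], [0, 0.001, 0], 0], [[0, 0, 0], [0, 0.001, 0], 0], [[0, 0, 0], [0, 0.001, 0], 0], [[0, 0, 0], [0, 0.001, 0], 0], [[0, 0, 0], [0, 0.001, 0], 0], [[0, 0, 0], [0, 0.001, 0], 0], [[0, 0, 0], [0, 0.001, 0], 0]], force=120)

```text
time: 10.05
eef_pos: [0.569, -0.3788, 0.018]
tcp_rot: [0.599, -0.374, 0.377, -0.599]
contact_force: [0.7, -0.8, 2.4]
opening: 0.286
```

jog_arm(deltas=[[[0, 0, 0], [0, -0.01, 0], 0], [[0, 0, 0], [0, -0.03, 0], 0], [[0, 0, 0], [0, -0.045, 0], 0], [[0, 0, 0], [0, -0.05, 0], 0], [[0, 0, 0], [0, -0.05, 0], 0], [[0, 0, 0], [0, -0.05, 0], 0]])

```text
time: 10.55
eef_pos: [0.5687, -0.3786, 0.0681]
tcp_rot: [0.599, -0.374, 0.377, -0.599]
contact_force: [0.4, -0.4, -3.4]
opening: 0.286
```

Run:
```python
from h import *
from plant import ctrl
s,im,P,d,o=wrist(ctrl,"w11"); show(s)
X,Y,Z=np.moveaxis(P,-1,0); sat=im.max(-1)-im.min(-1)
b=(X>.42)&(X<.68)&(Y>-.46)&(Y<-.2)&(sat<40)&(im.mean(-1)>90)
zz=s["eef_pos"][2]
m=b&(Z>.03); m[:,:290]=0; m[:,360:]=0; m[225:]=0
v,u=np.nonzero(m); q=P[v,u]; h=np.deg2rad(25.8); ax=np.array([-np.sin(h),np.cos(h)])
t=(q[:,:2]-s["eef_pos"][:2])@ax; k=(t>.03)
A=np.c_[t[k],np.ones(k.sum())]; print("slope,z at lug",np.linalg.lstsq(A,q[k,2],rcond=None)[0],"t max",t.max(), "lat",np.polyfit(t[k],(q[k,:2]-s["eef_pos"][:2])@np.array([-ax[1],ax[0]]),1))
c=ctrl.read_camera("scene")
cv2.imwrite("pics/s11.png",cv2.resize(c["pixels"][90:240,200:400],None,fx=4,fy=4,interpolation=cv2.INTER_CUBIC))
```

```text
t 10.55 tcp [ 0.5687 -0.3786  0.0681] zhead 25.85 ydown [ 0.0033 -0.0026 -1.    ] F [ 0.42 -0.35 -3.4 ] open 0.286 q [-0.736  0.465  1.66   0.     1.012 -1.187]
slope,z at lug [-0.15668177  0.07924957] t max 0.12597148830115512 lat [0.00251475 0.00174125]
```

View pics/w11.png

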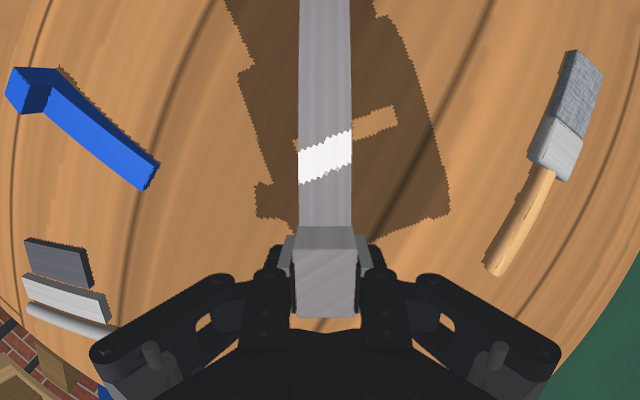

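View pics/s11.png

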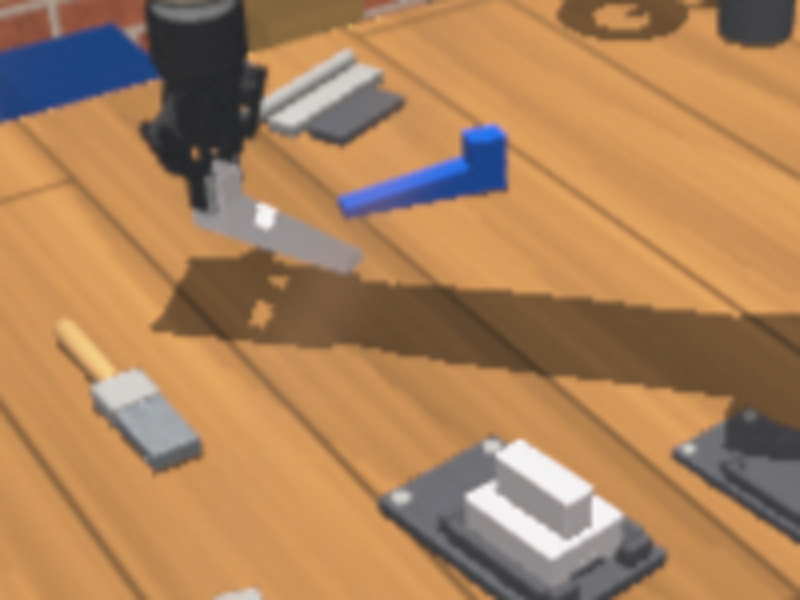

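```bash
cat >> h.py <<'E'
B=np.array([.5475,.0597]); U=np.array([-np.sin(np.deg2rad(8.5)),np.cos(np.deg2rad(8.5))])
def lugp(s,z): return np.r_[B+s*U,z]
def bol(p): d=np.asarray(p)[:2]-B; return d@U, d@np.array([-U[1],U[0]])
E
python3 - <<'E'
from h import *
from plant import ctrl
print(lugp(-.195,.07)); plan(ctrl.get_state(),lugp(-.195,.07),8.5)
c=ctrl.read_camera("top"); np.savez("top11.npz",**c); P=cloud(c); im=c["pixels"].astype(int)
X,Y,Z=np.moveaxis(P,-1,0); sat=im.max(-1)-im.min(-1)
o=np.asarray(c["T"])[:3,3]; v,u=np.mgrid[0:400,0:640]
d=(P-o)/np.maximum(c["range_z"],1e-3)[...,None]
b=(X>.45)&(X<.65)&(Y>-.1)&(Y<.15)&(sat<30)
rectw(b,P,d,o,.012,"bolster"); rectw(b&(Z>.06),P,d,o,.072,"ridge");
E
```

```text
[ 0.57632284 -0.13315809  0.07      ]
turn [-0.0011  0.3028  0.0013] shift [-0.2168 -0.0036  0.1142] head 8.5 rows>= 5.9
turn [ 1.9000e-03 -2.8388e+00  1.5000e-03] shift [-0.2168 -0.0036  0.1142] head 188.5 rows>= 22.7
bolster 2025 c [551.7  35.7] size [108.4 172.5] ang 8.56 zmed 0.0186
ridge 210 c [547.9  58.5] size [24.5 69.7] ang 8.71 zmed 0.0715h.py:34: RuntimeWarning: divide by zero encountered in divide
  v,u=np.nonzero(l==i); dd=d[v,u]; w=o+dd*((zz-o[2])/dd[:,2])[:,None]
h.py:34: RuntimeWarning: invalid value encountered in multiply
  v,u=np.nonzero(l==i); dd=d[v,u]; w=o+dd*((zz-o[2])/dd[:,2])[:,None]
```

jog_arm(deltas=[[[0, 0.04, 0], [-0.02, 0, 0.012], 0], [[0, 0.08, 0], [-0.05, 0, 0.026], 0], [[0, 0.12, 0], [-0.08, 0, 0.042], 0], [[0, 0.17, 0], [-0.11, 0, 0.058], 0], [[-0.001, 0.22, 0.001], [-0.14, 0, 0.074], 0], [[-0.001, 0.26, 0.001], [-0.17, 0, 0.09], 0], [[-0.001, 0.303, 0.001], [-0.195, -0.003, 0.103], 0], [[-0.001, 0.303, 0.001], [-0.217, -0.004, 0.114], 0], [[-0.001, 0.303, 0.001], [-0.217, -0.004, 0.114], 0], [[-0.001, 0.303, 0.001], [-0.217, -0.004, 0.114], 0]])

```text
time: 11.53
eef_pos: [0.5754, -0.1315, 0.0694]
tcp_rot: [0.537, -0.461, 0.46, -0.536]
contact_force: [0.4, 0.7, -2.6]
opening: 0.294
```

Run:
```python
from h import *
from plant import ctrl
s,im,P,d,o=wrist(ctrl,"w12"); show(s); print(bol(s["eef_pos"]))
plan(s,lugp(-.195,.0325),8.5)
```

```text
t 11.53 tcp [ 0.5754 -0.1315  0.0694] zhead 8.65 ydown [-1.6e-03  2.0e-04 -1.0e+00] F [ 0.38  0.7  -2.6 ] open 0.294 q [-3.960e-01  2.880e-01  1.896e+00 -1.000e-03  9.590e-01 -5.470e-01]
(np.float64(-0.19318257652355625), np.float64(0.0006265124584559187))
turn [ 0.0016  0.0026 -0.0005] shift [0.0018 0.0369 0.0007] head 8.5 rows>= 0.9
turn [-7.000e-04 -3.139e+00 -2.500e-03] shift [0.0018 0.0369 0.0007] head 188.5 rows>= 25.1
```

View pics/w12.png

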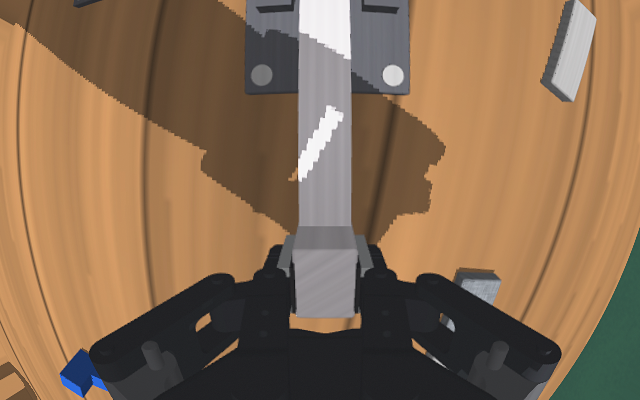

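jog_arm(deltas=[[[0.001, 0.003, 0], [0.002, 0.01, 0.001], 0], [[0.001, 0.003, 0], [0.002, 0.02, 0.001], 0], [[0.001, 0.003, 0], [0.002, 0.03, 0.001], 0], [[0.001, 0.003, 0], [0.002, 0.037, 0.001], 0], [[0.001, 0.003, 0], [0.002, 0.037, 0.001], 0], [[0.001, 0.003, 0], [0.002, 0.037, 0.001], 0]])

```text
time: 12.08
eef_pos: [0.5763, -0.1347, 0.0316]
tcp_rot: [0.535, -0.463, 0.462, -0.535]
contact_force: [-0.1, 1.1, -2.3]
opening: 0.293
```

Run:
```python
from h import *
from plant import ctrl
s,im,P,d,o=wrist(ctrl,"w13"); show(s); print(bol(s["eef_pos"]))
c=ctrl.read_camera("scene")
cv2.imwrite("pics/s13.png",cv2.resize(c["pixels"][120:270,230:430],None,fx=4,fy=4,interpolation=cv2.INTER_CUBIC))
plan(s,lugp(-.135,.032),8.5)
```

```text
t 12.08 tcp [ 0.5763 -0.1347  0.0316] zhead 8.36 ydown [-1.9e-03  7.0e-04 -1.0e+00] F [-0.08  1.05 -2.27] open 0.293 q [-0.401  0.349  1.902 -0.     0.893 -0.547]
(np.float64(-0.19648674967506247), np.float64(0.0002119571045967972))
turn [ 0.0017 -0.0025 -0.001 ] shift [-0.0615 -0.0004  0.0001] head 8.5 rows>= 1.5
turn [1.5000e-03 3.1391e+00 2.7000e-03] shift [-0.0615 -0.0004  0.0001] head 188.5 rows>= 25.1
```

View pics/s13.png

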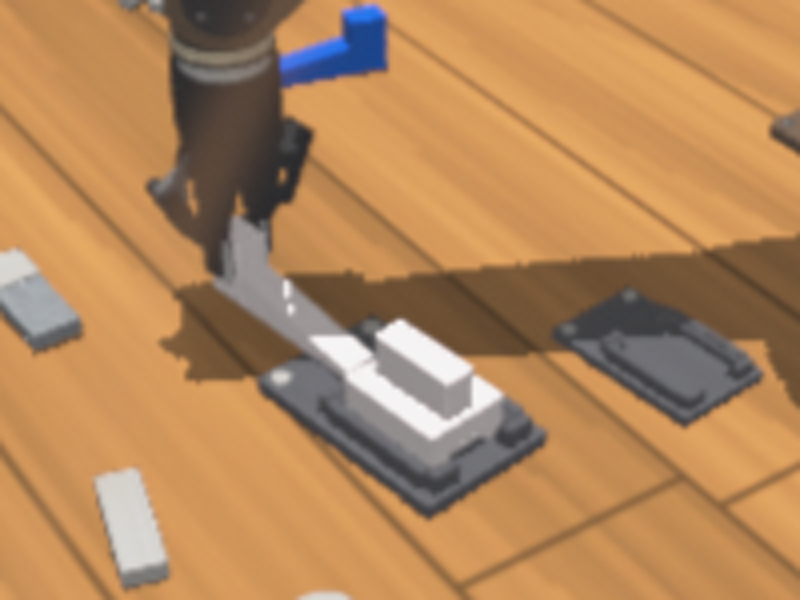

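View pics/w13.png

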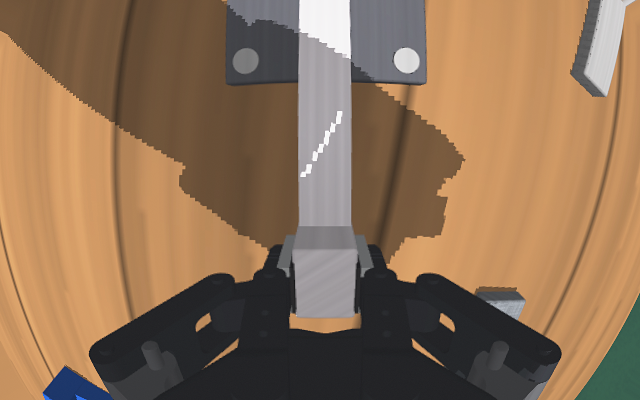

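jog_arm(deltas=[[[0.001, -0.002, 0], [-0.008, 0, 0], 0], [[0.001, -0.002, 0], [-0.018, 0, 0], 0], [[0.001, -0.002, 0], [-0.03, 0, 0], 0], [[0.001, -0.002, 0], [-0.042, 0, 0], 0], [[0.001, -0.002, 0], [-0.052, 0, 0], 0], [[0.001, -0.002, 0], [-0.058, 0, 0], 0], [[0.001, -0.002, 0], [-0.058, 0, 0], 0]])

```text
time: 12.77
eef_pos: [0.568, -0.0753, 0.0325]
tcp_rot: [-0.536, 0.461, -0.461, 0.536]
contact_force: [-1.0, -0.3, -1.5]
opening: 0.292
```

```bash
cat > chk.py <<'E'
from h import *
from plant import ctrl
import sys
n=sys.argv[1]
s,im,P,d,o=wrist(ctrl,"w"+n); show(s); b=bol(s["eef_pos"]); print("lug s,lat",np.round(np.array(b)*1000,2),"tip past mouth(-42):",round((b[0]+.133+.042)*1000,1))
X,Y,Z=np.moveaxis(P,-1,0); sat=im.max(-1)-im.min(-1); UX=(X-B[0])*U[0]+(Y-B[1])*U[1]; UY=-(X-B[0])*U[1]+(Y-B[1])*U[0]
f=lambda m:(int(m.sum()),np.median(Z[m]).round(4)) if m.sum() else None
print("wrist ridge top z",f((np.abs(UX)<.03)&(abs(UY)<.008)&(Z>.05)&(Z<.1)),"body near/far",f((UX>-.037)&(UX<-.02)&(abs(abs(UY)-.022)<.006)&(Z>.03)&(Z<.06)),f((UX<.037)&(UX>.02)&(abs(abs(UY)-.022)<.006)&(Z>.03)&(Z<.06)))
for nm in ("scene","top"):
    c=ctrl.read_camera(nm); np.savez(nm+n+".npz",**c); Q=cloud(c); x=(Q[...,:2]-B)@U; y=(Q[...,:2]-B)@np.array([-U[1],U[0]]); z=Q[...,2]; i=c["pixels"].astype(int)
    g=lambda m:(int(m.sum()),np.round(z[m].mean(),4)) if m.sum() else None
    k=(abs(y)<.008); print(nm,"ridge near/mid/far",g(k&(x<-.015)&(x>-.03)&(z>.06)&(z<.09)),g(k&(abs(x)<.025)&(z>.06)&(z<.09)),g(k&(x>.015)&(x<.03)&(z>.06)&(z<.09)))
    if nm=="scene": cv2.imwrite(f"pics/s{n}.png",cv2.resize(c["pixels"][150:270,270:430],None,fx=5,fy=5,interpolation=cv2.INTER_CUBIC))
E
python3 chk.py 14
```

```text
t 12.77 tcp [ 0.568  -0.0753  0.0325] zhead 8.62 ydown [ 3.e-04  4.e-04 -1.e+00] F [-1.04 -0.33 -1.49] open 0.292 q [-3.09e-01  3.11e-01  1.95e+00  1.00e-03  8.81e-01 -4.60e-01]
lug s,lat [-136.57   -0.35] tip past mouth(-42): 38.4
wrist ridge top z (69, np.float64(0.071)) body near/far (1928, np.float64(0.0414)) None
scene ridge near/mid/far (24, np.float64(0.072)) (79, np.float64(0.0717)) (21, np.float64(0.0717))
top ridge near/mid/far (30, np.float64(0.0724)) (95, np.float64(0.0718)) (27, np.float64(0.072))
```

View pics/s14.png

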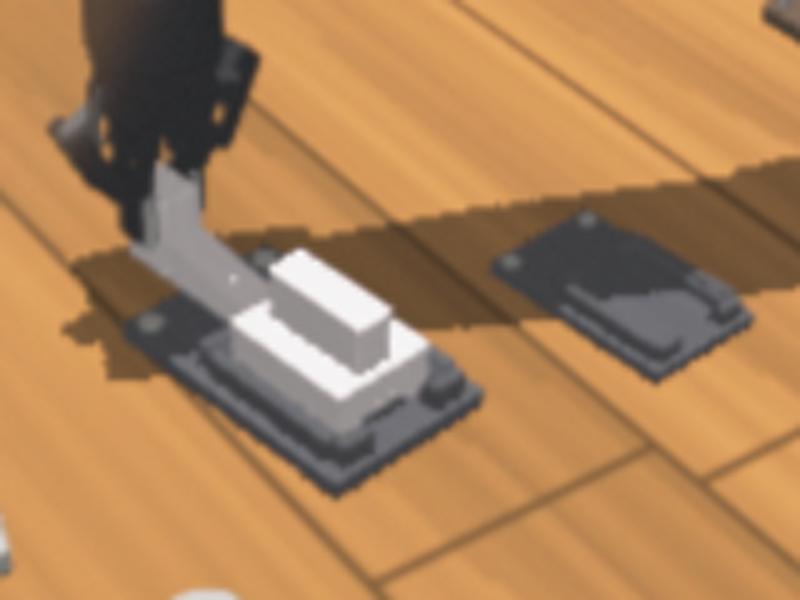

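View pics/w14.png

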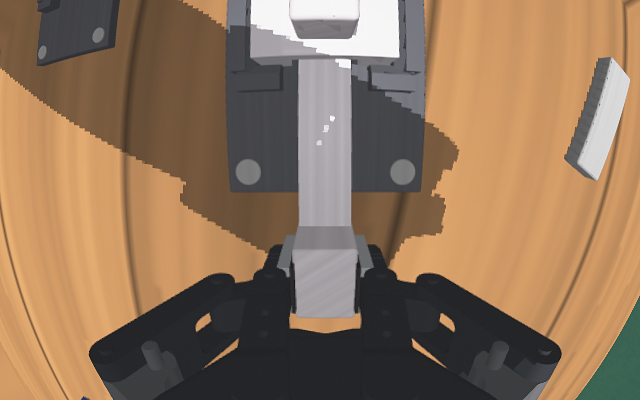

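jog_arm(deltas=[[[0, 0, 0], [0, 0.001, 0], 0], [[0, 0, 0], [0, 0.002, 0], 0], [[0, 0, 0], [0, 0.003, 0], 0], [[0, 0, 0], [0, 0.003, 0], 0]])

```text
time: 13.25
eef_pos: [0.569, -0.0778, 0.0299]
tcp_rot: [-0.535, 0.461, -0.462, 0.536]
contact_force: [-0.6, 0.9, -1.3]
opening: 0.29
```

```bash
python3 chk.py 15
```

```text
t 13.25 tcp [ 0.569  -0.0778  0.0299] zhead 8.49 ydown [ 1.6e-03 -5.0e-04 -1.0e+00] F [-0.59  0.89 -1.32] open 0.29 q [-0.312  0.317  1.948  0.     0.875 -0.461]
lug s,lat [-139.14   -0.93] tip past mouth(-42): 35.9
wrist ridge top z None body near/far (1895, np.float64(0.0413)) None
scene ridge near/mid/far (21, np.float64(0.0719)) (74, np.float64(0.0718)) (22, np.float64(0.071))
top ridge near/mid/far (30, np.float64(0.072)) (98, np.float64(0.0721)) (30, np.float64(0.0716))
```

jog_arm(deltas=[[[0, 0, 0], [-0.005, 0.0005, -0.0005], 0], [[0, 0, 0], [-0.01, 0.0005, -0.0005], 0], [[0, 0, 0], [-0.015, 0.0005, -0.0005], 0], [[0, 0, 0], [-0.02, 0.0005, -0.0005], 0], [[0, 0, 0], [-0.02, 0.0005, -0.0005], 0], [[0, 0, 0], [-0.02, 0.0005, -0.0005], 0]])

```text
time: 13.9
eef_pos: [0.5658, -0.0569, 0.0299]
tcp_rot: [-0.535, 0.461, -0.462, 0.536]
contact_force: [0.5, 2.3, 3.2]
opening: 0.285
```

```bash
python3 chk.py 16
```

```text
t 13.9 tcp [ 0.5658 -0.0569  0.0299] zhead 8.51 ydown [ 2.3e-03  6.0e-04 -1.0e+00] F [0.52 2.27 3.23] open 0.285 q [-0.279  0.306  1.962  0.002  0.871 -0.429]
lug s,lat [-117.99   -0.85] tip past mouth(-42): 57.0
wrist ridge top z (2536, np.float64(0.0713)) body near/far (2107, np.float64(0.0413)) None
scene ridge near/mid/far (21, np.float64(0.072)) (73, np.float64(0.0717)) (22, np.float64(0.0718))
top ridge near/mid/far (30, np.float64(0.072)) (96, np.float64(0.072)) (29, np.float64(0.072))
```

jog_arm(deltas=[[[0, 0, 0], [-0.003, 0, -0.0005], 0], [[0, 0, 0], [-0.006, 0, -0.0005], 0], [[0, 0, 0], [-0.009, 0, -0.0005], 0], [[0, 0, 0], [-0.012, 0, -0.0005], 0], [[0, 0, 0], [-0.015, 0, -0.0005], 0], [[0, 0, 0], [-0.015, 0, -0.0005], 0], [[0, 0, 0], [-0.015, 0, -0.0005], 0]])

```text
time: 14.63
eef_pos: [0.5639, -0.0444, 0.0301]
tcp_rot: [-0.536, 0.459, -0.463, 0.536]
contact_force: [1.7, -6.7, 0.3]
opening: 0.285
```

```bash
python3 chk.py 17
```

```text
t 14.63 tcp [ 0.5639 -0.0444  0.0301] zhead 8.53 ydown [ 0.0045 -0.0033 -1.    ] F [ 1.72 -6.66  0.29] open 0.285 q [-0.257  0.299  1.971 -0.003  0.866 -0.404]
lug s,lat [-105.41   -0.83] tip past mouth(-42): 69.6
wrist ridge top z (4484, np.float64(0.0724)) body near/far (2150, np.float64(0.0424)) None
scene ridge near/mid/far (22, np.float64(0.0725)) (75, np.float64(0.073)) (25, np.float64(0.0726))
top ridge near/mid/far (26, np.float64(0.0729)) (95, np.float64(0.0727)) (27, np.float64(0.0727))
```

View pics/s17.png

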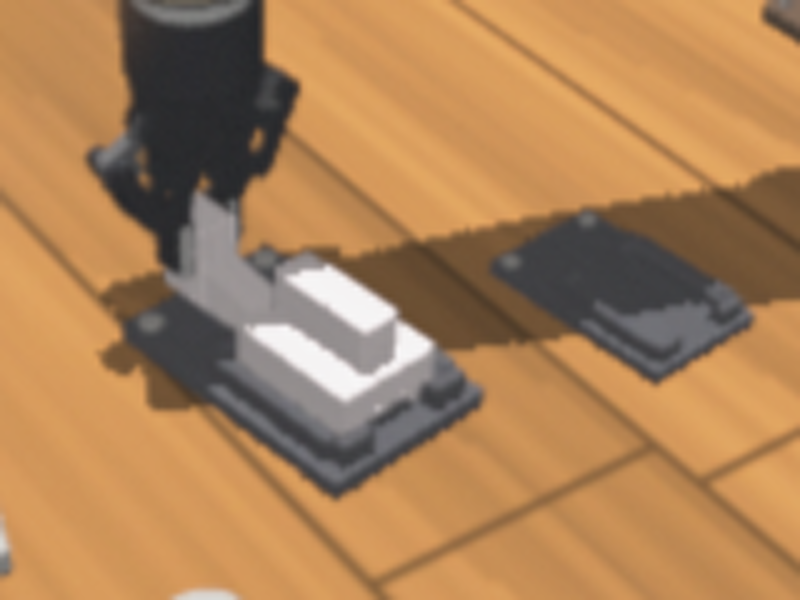

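jog_arm(deltas=[[[0, 0, 0], [-0.003, 0, 0], 0], [[0, 0, 0], [-0.006, 0, 0], 0], [[0, 0, 0], [-0.009, 0, 0], 0], [[0, 0, 0], [-0.012, 0, 0], 0], [[0, 0, 0], [-0.0145, 0, 0], 0], [[0, 0, 0], [-0.0145, 0, 0], 0], [[0, 0, 0], [-0.0145, 0, 0], 0]])

```text
time: 15.37
eef_pos: [0.5626, -0.0319, 0.0303]
tcp_rot: [0.536, -0.458, 0.465, -0.536]
contact_force: [1.5, -6.7, 0.2]
opening: 0.289
```

```bash
python3 chk.py 18
```

```text
t 15.37 tcp [ 0.5626 -0.0319  0.0303] zhead 8.55 ydown [ 0.0069 -0.0066 -1.    ] F [ 1.5  -6.74  0.17] open 0.289 q [-0.235  0.293  1.978 -0.006  0.862 -0.38 ]
lug s,lat [-92.87  -1.41] tip past mouth(-42): 82.1
wrist ridge top z (6609, np.float64(0.0743)) body near/far (2169, np.float64(0.0444)) (482, np.float64(0.0442))
scene ridge near/mid/far (18, np.float64(0.0746)) (76, np.float64(0.0746)) (23, np.float64(0.0744))
top ridge near/mid/far None (73, np.float64(0.0745)) (29, np.float64(0.0746))
```

View pics/w18.png

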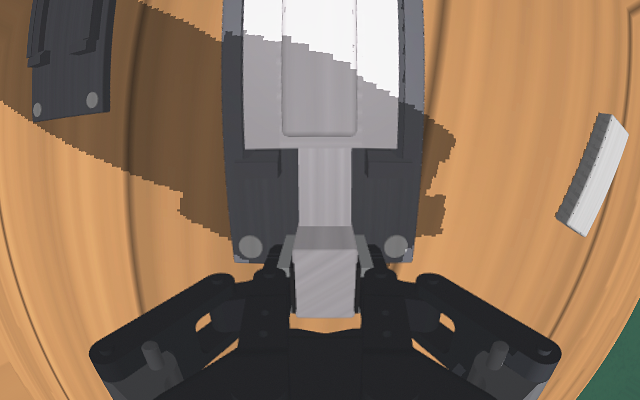

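Run:
```python
from h import *
np.seterr(all="ignore")
from plant import ctrl
for nm in ("top","scene"):
    c=ctrl.read_camera(nm); P=cloud(c); im=c["pixels"].astype(int); X,Y,Z=np.moveaxis(P,-1,0); sat=im.max(-1)-im.min(-1)
    o=np.asarray(c["T"])[:3,3]; d=(P-o)/np.maximum(c["range_z"],1e-3)[...,None]
    b=(X>.48)&(X<.62)&(Y>-.0)&(Y<.15)&(sat<30)
    for k,zz in ((b&(Z>.066)&(Z<.09),.075),): rectw(k,P,d,o,zz,nm+" ridge")
for i in range(5): ctrl.read_camera("wrist")
s,im,P,d,o=wrist(ctrl,"w19"); show(s)
X,Y,Z=np.moveaxis(P,-1,0); a=(X-B[0])*U[0]+(Y-B[1])*U[1]; l=-(X-B[0])*U[1]+(Y-B[1])*U[0]
m=(Z>.038)&(Z<.05)&(a>-.06)&(a<.05)&(abs(l)<.04)
k=m&(abs(abs(l)-.023)<.008); q=np.c_[a[k],l[k],np.ones(k.sum())]; print("body top fit slopes",np.linalg.lstsq(q,Z[k],rcond=None)[0].round(4),k.sum())
v,u=np.nonzero(m&(a<.0)); q=np.c_[a[v,u],l[v,u]]*1000
r=cv2.minAreaRect(q.astype(np.float32)); print("near edge in bolster mm",cv2.boxPoints(r).round(1).tolist())
```

```text
top ridge 149 c [545.7  70.2] size [24.4 53.7] ang 8.31 zmed 0.0745
scene ridge 197 c [552.5  67.6] size [29.1 74.8] ang 8.61 zmed 0.0741
t 15.87 tcp [ 0.5626 -0.032   0.0303] zhead 8.54 ydown [ 0.0067 -0.0064 -1.    ] F [ 1.41 -6.7   0.33] open 0.286 q [-0.235  0.294  1.978 -0.006  0.862 -0.38 ]
body top fit slopes [-0.0029 -0.0047  0.0443] 9875
near edge in bolster mm [[-39.599998474121094, 34.29999923706055], [-39.400001525878906, -30.200000762939453], [0.10000000149011612, -30.100000381469727], [-0.0, 34.400001525878906]]
```

```bash
python3 -c "
from plant import ctrl
print(ctrl.sign_off()); s=ctrl.get_state(); print(s['time'],s['eef_pos'],s['contact_force'],s['opening'])"
```

```text
the job is handed in; nothing more can be done
None
the job is handed in; nothing more can be done
```

The block is seated, then lifted level by about 2.9 mm on the wedge, and I handed the job in at about 15.9 s of the 64 s allowed. The interface gave no verdict.

**Block seating:** I gripped the block by its ridge, lowered it into the pocket with the tall mouth towards the apron, and let go. The wrist camera then showed it about 0.5 mm off centre and square to within about 0.1°. The top camera put it about 2 mm along x, still within its play.

**Wedge:** I gripped it by the lug at 120 N, slid it thin end first along the apron into the tunnel, and kept hold of it. The push was about 6.7 N.

**Last checks before hand-in:**

| Check | Result |
|---|---|
| Lift, wrist camera | 3.0 mm |
| Lift, scene camera | 2.9 mm |
| Lift, top camera | 2.5 mm |
| Level | body-top slopes 0.005 or less |
| Yaw from bolster | within about 0.3° |
| Position in pocket | 2 to 2.5 mm towards the far wall, as expected |
| Steadiness | arm and grip steady over 0.5 s |

- **Resting on wedge:** the upward force on the wrist fits the wedge bearing on the bolster. I inferred from this and the lift, not from a direct reading, that the block rests on the wedge and the wedge on the plate.
- **Camera disagreement:** the cameras disagreed with each other by about 2 mm in position, within the stated calibration.
- **Bystanders:** I made no separate measurement of the bar stub, packing piece and brush at the end; no force spike or picture suggested contact with any of them.

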